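Tipped blind spacer: lift, feel for the bore, hold bore-up

ROBOT

A 7-joint arm with a two-finger parallel gripper is mounted at the origin on the work surface. World frame = base frame: x ahead of the robot, y to its left, z up, the work surface at z = 0. Lengths are in m, angles in rad, forces in N, time in s.
With the tool pointing down it reaches from about 0.4 to 0.85 m from the base axis. Payload 4.5 kg.
Tool frame: the origin (TCP) lies midway between the tips of the shut fingers; the grasp point (between the pads) lies 19 mm behind it (env.hold_point_z is the distance from the TCP to the grasp point, in m); z points along the fingers, y is the direction in which the jaws open and shut (so a half turn about z gives the same grasp; the last joint's range is limited). The gripper opens to 88 mm and grips with 3 to 60 N. Pads are 18 mm wide; open, the fingers measure 123 mm over their backs; the gripper's body (75 mm by 187 mm) begins 45 mm behind the grasp point.
Start: joints at [-1.316, 0.689, -0.195, 1.565, 0.157, 0.902, -0.215], TCP at [0.137, 0.61, 0.239] pointing down, gripper open.
Joint ranges: [-3.01, 3.01], [-0.46, 2.08], [-1.47, 1.51], [0.13, 2.56], [-1, 4.14], [0.04, 2.09], [-2.66, 2.66]. Speed limits (rad/s): [2.57, 2.57, 3.14, 3.14, 3.14, 3.14, 3.14].

INTERFACE

Orientations are given as a 3x3 rotation matrix whose columns are the frame's x, y, z axes.
In Python, from station import env gives the robot as it stands.
- The arm moves only by the shell command python3 -m creep 'ROWS' [FORCE]. ROWS is JSON, a list that holds one entry, the list of rows, each a list of 7 numbers: the turn, a rotation vector about the world's x, y, z in degrees, then the shift along the world's x, y, z in m, then the closure, from 0 (fully open) to 1 (shut). In form: [[[wx, wy, wz, dx, dy, dz, gripper], ...]]. A call has 1 to 20 rows; each row shifts and turns the commanded pose from where the row before left it; what a row does not reach is not made up. A row lasts 1/12 s, in which the tool goes at most 41.7 mm and 7.16 degrees, less where a joint would pass 70% of its speed; a pose out of reach is approached as far as the arm can. A call with a gripper value outside its range is refused whole. The fingers move at their own pace and stop on an object; FORCE is the grip in N (left out, the last holds). Time passes only in rows, so rows that do not move let the fingers close. It gives the time, the measured TCP pose, the force and the opening at its end, in the units of the state.
- env.get_obs(): the state, without advancing time (a new reading comes with each control period).
- env.capture(name): name is "scene" or "side" or "wrist"; returns a dict with "pixels" (420x560x3 uint8, blue, green, red), "z_map" (420x560 float32, m along the optical axis (not along the pixel's ray), 0 where there is no reading), "fx", "fy", "cx", "cy" (pixels), "R" (3x3) and "t" (3): a world point X has camera coordinates R X + t; the wrist camera has in their place "mount" (4x4, takes a point from camera to tool coordinates, whose origin is the TCP and whose axes are the flange's). Camera axes: x right, y down, z forward; pixel columns grow to the right and rows downward; lengths in m; the calibration is good to about 2 mm. A picture is of the moment at which its call begins: read the wrist's pose just before it.
- env.job_done(): hands the job in, once; it reports no verdict.
The state is a dict: "t": time; "joint_pos": joint angles; "qd": joint speeds; "effort": joint torques, N m; "eef_pos": TCP position; "eef_rot": TCP orientation; "contact_force": force on the tool from outside, world axes, zero at the start; "wrist_torque": the same for the moment, N m; "finger_gap": finger opening in m.
Only numpy, scipy, OpenCV 4.12 (cv2) and the standard library are available. Lean on these libraries where they do the work, as an engineer would, in place of code of your own. Each camera call takes 0.05 s, during which the arm holds its last target.

TASK

One orange spacer lies on its side on the free-spinning turntable. Lift it off, feel out its bored end by sliding that end onto the level steel feeler pin of the blue stand until the pin is nearly at the bottom of the bore, then draw it off, turn the spacer over so that its bore faces up, and finish still holding it steady like that in the air, 20 cm or more above the bench and touching nothing else. Leave the two upright spacers standing on the turntable and the rest of the bench as it is.

Things in the scene. Friction and masses are not known exactly. Their poses are not given: they have to be found in the camera images.
- spacer: the tipped orange plastic spacer: a block of square section 34 x 34 mm, 56 mm long, about 90 g, lying on one of its long sides. One end has a blind bore of 20 mm diameter, 36 mm deep, with a black floor; the other end is closed and plain, and from above the ends look alike. Origin at the centre of the block; its x axis runs along the length and points out of the bored end (bore mouth at x = +28 mm, bore floor at x = -8 mm)
- turntable: fixed base of the turntable. Origin on the spin axis at bench level. On it a round aluminium platter of 300 mm diameter, upper face 30 mm above the bench, turns freely at the lightest touch
- platter (a joint): angle of the turntable's platter, rad, growing counterclockwise from above; nearly no friction
- mate_a: upright orange spacer like the tipped one, standing bore-up on the platter, 56 mm high; origin under its centre, z axis up out of the bore. It starts 0.14 to 0.24 m from the tipped one and must stay upright on the platter
- mate_b: the second upright spacer, the same as the first
- feeler: fixed feeler stand: dark foot 90 x 90 x 12 mm, blue post 22 mm thick (along x), 44 mm wide, 100 mm high, its front face at x = 0 of the stand. Origin at bench level under the pin's root. The level steel pin of 8 mm diameter stands out from the post's front face along the stand's -x axis, towards the robot, with its centre line 85 mm above the bench; a brass collar of 16 mm diameter covers its first 4 mm
- feeler_tip (a point): the rounded free end of the feeler pin, 60 mm out from the post's front face, 85 mm above the bench; the axes are those of the stand (the pin points along -x; a spacer goes on moving along +x with its own x axis along +x)
- cone_red: red thread cone, 72 mm wide, 140 mm high, bystander; origin under its centre
- cone_yellow: yellow thread cone, same size, bystander; origin under its centre
- oil: white oil bottle with red cap, 52 mm wide, 130 mm high, bystander; origin under its centre
- driver: blue screwdriver lying on the bench, bystander
Things that resemble listed ones, but are neither listed nor needed, are in the scene too. Leave any purple look-alike of the spacer alone.

How it is judged:
By the outcome, as a careful person would: the job done as asked, in the order asked, and still so for the second after the job is handed in, while the arm keeps its last pose, push and grip.
It also fails if it takes over 45 s, if anything falls off the work surface, if the arm or the gripper's body presses on something with over 40 N, if the wrist force passes 120 N, or if a joint passes its speed limit or range.

## Working session

There is one attempt and no reset: what is moved stays moved. The work goes in short steps, Python scripts to look and compute and a shell command to move; the robot and the scene stay as the last step left them, time stands still between calls to the robot, and variables do not carry over. Pictures are saved under pics/ and viewed, and the job is handed in when it is done.

```bash
ls; mkdir -p pics; python3 - <<'E'
from station import env
import cv2
o=env.get_obs(); print(o)
for n in("scene","side","wrist"):
    c=env.capture(n); cv2.imwrite(f"pics/{n}0.png",c["pixels"])
    print(n,c["fx"],c["cx"],c["cy"],c.get("R"),c.get("t"),c.get("mount"))
E
```

```text
pics
{'t': 0.0, 'joint_pos': array([-1.31619794,  0.69001418, -0.19452578,  1.56635022,  0.15727094,
        0.90244446, -0.21510903]), 'qd': array([ 0.00139382, -0.00072449,  0.00116758,  0.00200171,  0.00061215,
        0.00142303, -0.00076707]), 'effort': array([-4.00547387e-04, -5.27581036e+01, -1.26709621e+00, -1.53427505e+01,
       -5.26066404e-02,  6.84558850e-03,  1.84390301e-04]), 'eef_pos': array([0.13677514, 0.60920913, 0.23788981]), 'eef_rot': array([[-9.75737638e-01,  2.18942835e-01, -3.09636740e-04],
       [ 2.18943035e-01,  9.75735980e-01, -1.80123679e-03],
       [-9.22441823e-05, -1.82532734e-03, -9.99998330e-01]]), 'contact_force': array([ 0.59350049, -0.42045134, -0.19431222]), 'wrist_torque': array([-0.03739447,  0.015644  ,  0.01297319]), 'finger_gap': 0.08833339993461652}
scene 501.9538446039379 286.5640909435188 202.2866807349322 [[ 0.35718245  0.93392956 -0.01400969]
 [ 0.78589084 -0.30860311 -0.53585418]
 [-0.50477349  0.18038762 -0.84419431]] [-0.20182583 -0.4177439   1.6349452 ] None
side 389.5952544615202 276.30665974800684 210.15583687114025 [[-0.95420232 -0.29879452  0.01482457]
 [-0.18401369  0.54713531 -0.81656715]
 [ 0.23587475 -0.7818982  -0.57706006]] [0.54933259 0.15060639 0.93915169] None
wrist 374.094296115162 273.95774163640897 210.6997513340037 None None [[ 5.84791896e-04 -9.66727184e-01 -2.55808931e-01  6.68003573e-02]
 [ 9.99999829e-01  5.67189468e-04  1.42584226e-04  7.28585333e-04]
 [ 7.25208429e-06 -2.55808971e-01  9.66727351e-01 -1.46045718e-01]
 [ 0.00000000e+00  0.00000000e+00  0.00000000e+00  1.00000000e+00]]
```

View pics/scene0.png

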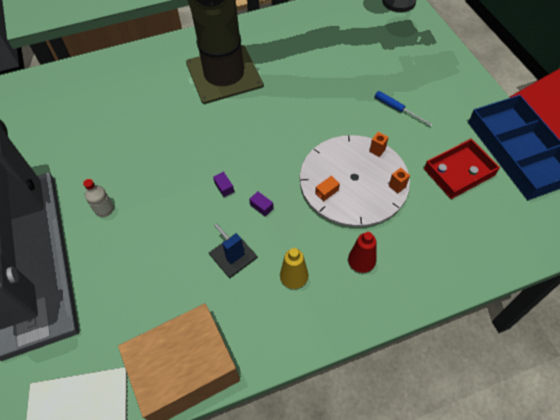

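View pics/side0.png

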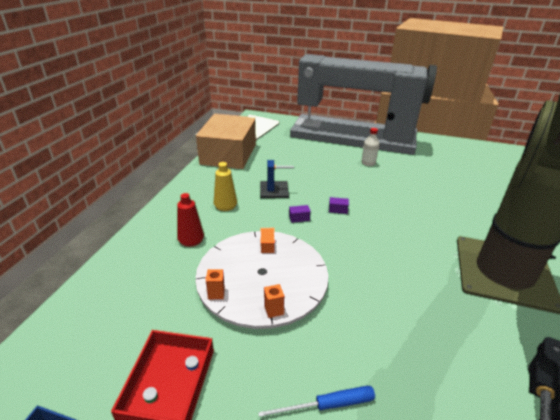

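View pics/wrist0.png

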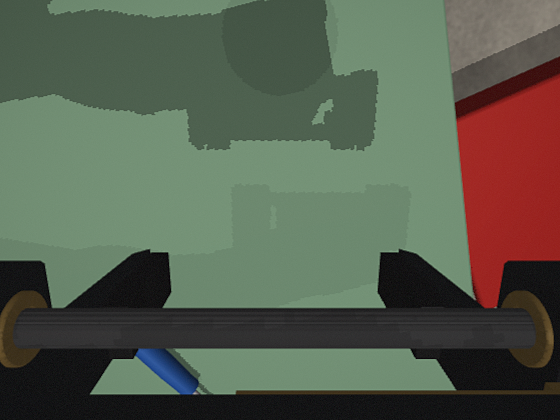

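The scene view shows the tipped orange spacer at about (327,188), upright mates at (379,144) and (400,180), purple look-alikes at (224,184) and (262,203), which I'll leave alone, and the feeler stand at (232,250). In the side view the tipped one is at (267,240). Next I'll measure them.

```bash
cat > h.py <<'E'
from station import env
import numpy as np, cv2
def cloud(n,c=None,obs=None):
    o=obs or env.get_obs(); c=c or env.capture(n)
    z=c["z_map"]; v,u=np.mgrid[:z.shape[0],:z.shape[1]]
    P=np.stack([(u-c["cx"])/c["fx"]*z,(v-c["cy"])/c["fy"]*z,z],-1)
    if n=="wrist":
        M=c["mount"]; P=P@M[:3,:3].T+M[:3,3]; P=P@o["eef_rot"].T+o["eef_pos"]
    else: P=(P-c["t"])@c["R"]
    P[z==0]=np.nan
    return c,P
def orange(c):
    h=cv2.cvtColor(c["pixels"],cv2.COLOR_BGR2HSV); return ((h[...,0]>=5)&(h[...,0]<=14)&(h[...,1]>180)&(h[...,2]>90))
E
python3 - <<'E'
from h import *
np.set_printoptions(precision=4,suppress=True)
for n in("scene","side"):
    c,P=cloud(n); m=orange(c).astype(np.uint8)
    k,l,s,ce=cv2.connectedComponentsWithStats(m)
    for i in range(1,k):
        if s[i,4]<40: continue
        q=P[l==i]; q=q[~np.isnan(q[:,0])]
        if q[:,0].min()>2: continue
        top=q[q[:,2]>np.percentile(q[:,2],90)-.004]
        r=cv2.minAreaRect((top[:,:2]*1000).astype(np.float32))
        print(n,s[i],ce[i],"med",np.median(q,0),"z",np.percentile(q[:,2],[2,50,98]),"top",top.mean(0),r)
    for nm,(u0,v0,u1,v1) in {"scene":{"pin":(205,215,260,275)},"side":{"pin":(255,155,300,200)}}[n].items():
        px=c["pixels"][v0:v1,u0:u1].astype(int); q=P[v0:v1,u0:u1]
        b=(px[...,0]>px[...,2]+40)&(px[...,0]>px[...,1]+20)
        print("blue",b.sum(),np.nanpercentile(q[b],[5,50,95],axis=0))
        hi=(q[...,2]>.07)&(q[...,2]<.095)&~b
        print("pin",hi.sum(),q[hi][::3])
    cv2.imwrite(f"pics/{n}_crop.png",cv2.resize(c["pixels"][130:280,190:430] if n=="scene" else c["pixels"][150:330,190:370],None,fx=3.2,fy=3.2,interpolation=cv2.INTER_CUBIC))
    # platter
    px=c["pixels"].astype(int); w=(px.min(2)>150)&(abs(P[...,2]-.03)<.006); k,l,s,ce=cv2.connectedComponentsWithStats(w.astype(np.uint8)); i=1+s[1:,4].argmax()
    q=P[l==i]; print("platter",cv2.minEnclosingCircle((q[:,:2]*1000).astype(np.float32)),np.median(q[:,2]))
E
```

```text
scene [373 133  15  13 115] [379.9217 138.8087] med [0.4868 0.3054 0.0842] z [0.0645 0.0842 0.09  ] top [0.488  0.3035 0.0862] ((487.6316833496094, 303.4910888671875), (31.894922256469727, 34.86930465698242), 33.453208923339844)
scene [392 169  17  14 123] [400.4797 175.626 ] med [0.6165 0.2997 0.0846] z [0.0626 0.0846 0.0898] top [0.619  0.2966 0.0873] ((618.923095703125, 297.66314697265625), (32.76387405395508, 34.77511978149414), 23.429576873779297)
scene [317 177  22  21 258] [326.8217 186.5426] med [0.5654 0.1135 0.0632] z [0.0358 0.0632 0.0677] top [0.5644 0.1168 0.0645] ((564.4674682617188, 115.55525207519531), (33.600379943847656, 58.282623291015625), 20.519088745117188)
blue 147 [[ 0.6385 -0.1899  0.0952]
 [ 0.6493 -0.1718  0.0992]
 [ 0.6608 -0.1532  0.1029]]
pin 158 [[ 0.5845 -0.1937  0.09  ]
 [ 0.5851 -0.1944  0.0865]
 [ 0.5895 -0.1953  0.0892]
 [ 0.5906 -0.1883  0.0867]
 [ 0.594  -0.1892  0.0878]
 [ 0.5969 -0.19    0.0882]
 [ 0.5962 -0.1929  0.0839]
 [ 0.6034 -0.1864  0.0916]
 [ 0.6042 -0.1894  0.0899]
 [ 0.6026 -0.1823  0.0827]
 [ 0.609  -0.1857  0.0906]
 [ 0.6091 -0.188
[... 2160 characters left out ...]
 -0.1866  0.0899]
 [ 0.6311 -0.1697  0.0873]
 [ 0.6241 -0.1777  0.0844]
 [ 0.6148 -0.1779  0.0859]
 [ 0.6053 -0.1775  0.0879]
 [ 0.5975 -0.1834  0.0862]
 [ 0.5886 -0.185   0.0869]
 [ 0.6523 -0.1477  0.0916]
 [ 0.6321 -0.1627  0.0874]
 [ 0.6253 -0.1713  0.0841]
 [ 0.617  -0.1751  0.0835]
 [ 0.6081 -0.1766  0.0844]
 [ 0.6    -0.1813  0.0834]
 [ 0.5916 -0.1848  0.083 ]
 [ 0.5831 -0.1883  0.0827]
 [ 0.6345 -0.1505  0.09  ]
 [ 0.6533 -0.1506  0.0831]
 [ 0.6321 -0.1528  0.0858]
 [ 0.6346 -0.1511  0.0829]
 [ 0.649  -0.1473  0.0788]
 [ 0.6516 -0.1455  0.0759]
 [ 0.6323 -0.1538  0.075 ]
 [ 0.631  -0.1498  0.074 ]]
platter ((545.2316284179688, 208.6348419189453), 150.4758758544922) 0.02976379599724193
```

```bash
ls pics
```

```text
scene0.png
scene_crop.png
side0.png
side_crop.png
wrist0.png
```

View pics/scene_crop.png

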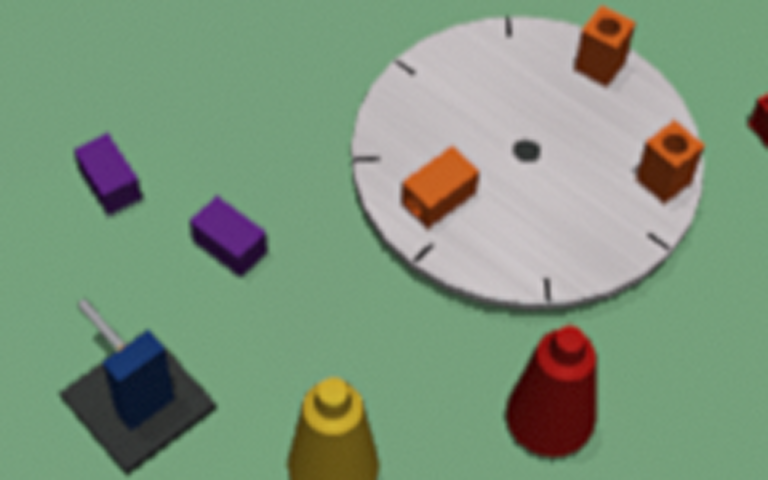

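View pics/side_crop.png

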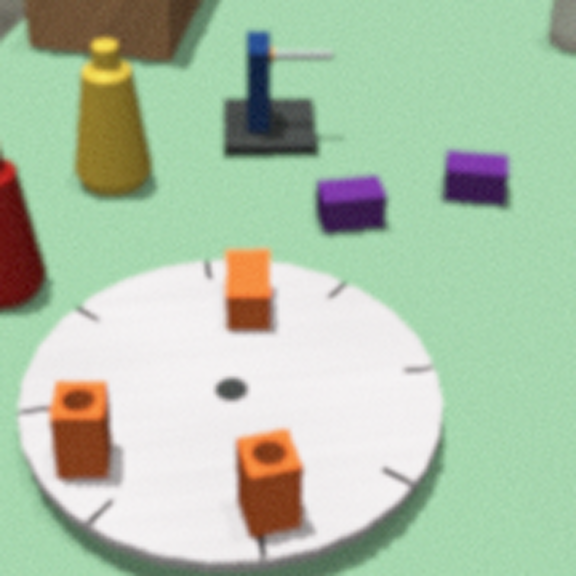

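Only the orange block at scene (327,188) / side (267,240) lies on its side. It is a 34x58 mm rectangle with its top at z≈0.064, as expected (30+34 mm). The other two orange blocks are upright mates with their bores showing, and the purple ones are look-alikes. In the scene crop, a dark patch on its -y end at (412,207) suggests the bore, and its +y end looks plain in the side crop. I'll go and hover over it.

```bash
python3 -m creep '[[[0,0,-2.85,0.0214,-0.0246,-0.002,0],[0,0,-2.85,0.0214,-0.0246,-0.002,0],[0,0,-2.85,0.0214,-0.0246,-0.002,0],[0,0,-2.85,0.0214,-0.0246,-0.002,0],[0,0,-2.85,0.0214,-0.0246,-0.002,0],[0,0,-2.85,0.0214,-0.0246,-0.002,0],[0,0,-2.85,0.0214,-0.0246,-0.002,0],[0,0,-2.85,0.0214,-0.0246,-0.002,0],[0,0,-2.85,0.0214,-0.0246,-0.002,0],[0,0,-2.85,0.0214,-0.0246,-0.002,0],[0,0,-2.85,0.0214,-0.0246,-0.002,0],[0,0,-2.85,0.0214,-0.0246,-0.002,0],[0,0,-2.85,0.0214,-0.0246,-0.002,0],[0,0,-2.85,0.0214,-0.0246,-0.002,0],[0,0,-2.85,0.0214,-0.0246,-0.002,0],[0,0,-2.85,0.0214,-0.0246,-0.002,0],[0,0,-2.85,0.0214,-0.0246,-0.002,0],[0,0,-2.85,0.0214,-0.0246,-0.002,0],[0,0,-2.85,0.0214,-0.0246,-0.002,0],[0,0,-2.85,0.0214,-0.0246,-0.002,0]]]'
python3 -m creep '[[[0,0,0,0,0,0,0],[0,0,0,0,0,0,0]]]'
python3 - <<'E'
from h import *
np.set_printoptions(precision=4,suppress=True)
o=env.get_obs(); c,P=cloud("wrist",obs=o); print(o["joint_pos"],o["eef_rot"])
cv2.imwrite("pics/wrist1.png",c["pixels"])
m=orange(c).astype(np.uint8); k,l,s,ce=cv2.connectedComponentsWithStats(m)
for i in range(1,k):
    if s[i,4]<200: continue
    q=P[l==i]; q=q[~np.isnan(q[:,0])]; zt=np.percentile(q[:,2],80); top=q[abs(q[:,2]-zt)<.004]
    print(s[i],zt,cv2.minAreaRect((top[:,:2]*1000).astype(np.float32)))
E
```

```text
t: 1.92
eef_pos: [0.5657, 0.1165, 0.1986]
eef_rot: [[-0.345, 0.938, -0.0], [0.938, 0.345, 0.0], [0.0, 0.0, -1.0]]
contact_force: [0.6, -0.1, -0.5]
finger_gap: 0.0881
t: 2.08
eef_pos: [0.5658, 0.1155, 0.1984]
eef_rot: [[-0.344, 0.939, 0.0], [0.939, 0.344, -0.001], [-0.001, 0.0, -1.0]]
contact_force: [0.2, 0.1, 0.1]
finger_gap: 0.088
[-0.2825  0.6747  0.001   1.761   0.0007  0.7058  0.0689] [[-0.3439  0.939   0.0004]
 [ 0.939   0.3439 -0.001 ]
 [-0.0011  0.     -1.    ]]
[ 250  157   44   72 3014] 0.06454939458016162 ((561.1671752929688, 120.23816680908203), (32.786502838134766, 55.2308235168457), 19.21693992614746)
```

View pics/wrist1.png

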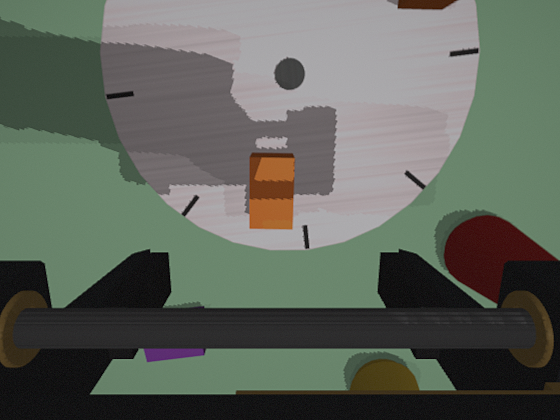

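The wrist view shows the spacer centred between the jaws at (272,190), with the plain end at the top of the image (+y). The gripper body comes down to z≈0.10, lower than the cones, so I'll check cone clearance first and enlarge the scene crop to confirm the bored end.

```bash
python3 - <<'E'
from h import *
np.set_printoptions(precision=4,suppress=True)
c=cv2.imread("pics/scene0.png")
cv2.imwrite("pics/end_crop.png",cv2.resize(c[168:208,305:350],None,fx=14,fy=14,interpolation=cv2.INTER_CUBIC))
c,P=cloud("scene")
for nm,(u0,v0,u1,v1) in {"red":(345,228,382,275),"yel":(275,245,312,290)}.items():
    q=P[v0:v1,u0:u1].reshape(-1,3); q=q[q[:,2]>.02]; t=q[q[:,2]>.12]
    print(nm,np.nanmax(q[:,2]),t[:,:2].mean(0),np.nanpercentile(q,[2,98],axis=0))
E
```

```text
red 0.1450886137999625 [0.7744 0.1193] [[0.7541 0.0902 0.0224]
 [0.8033 0.1408 0.141 ]]
yel 0.1437904836696921 [ 0.7524 -0.0533] [[ 0.7366 -0.0831  0.0226]
 [ 0.7814 -0.0268  0.1404]]
```

View pics/end_crop.png

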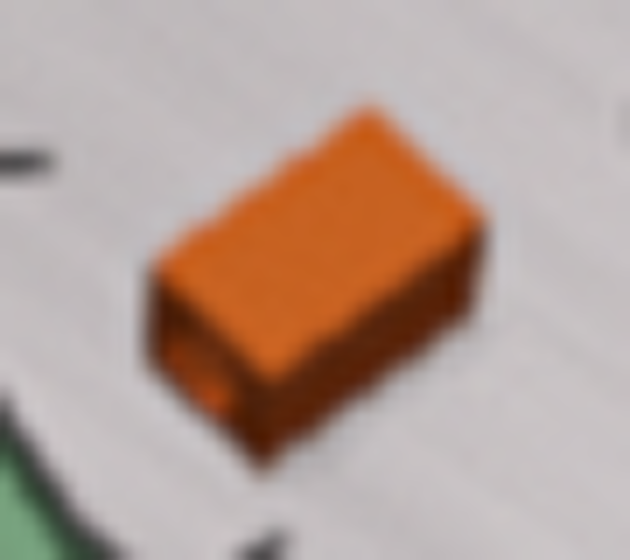

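The enlarged crop shows the circular bore (dark ring, lit interior) on the left end at about (195,370), which is the -y end. The +y end is plain. Both cones clear the gripper body by more than 7 cm. I'll descend now.

```bash
python3 -m creep '[[[0,0,-0.5,-0.002,0.0015,-0.03,0],[0,0,0,-0.002,0.0015,-0.035,0],[0,0,0,0,0.001,-0.035,0],[0,0,0,0,0,-0.03,0],[0,0,0,0,0,-0.02,0],[0,0,0,0,0,-0.012,0],[0,0,0,0,0,0,0],[0,0,0,0,0,0,0]]]' 25
python3 - <<'E'
from h import *
np.set_printoptions(precision=4,suppress=True)
o=env.get_obs(); c,P=cloud("wrist",obs=o); print(o["joint_pos"],o["eef_pos"])
cv2.imwrite("pics/wrist2.png",c["pixels"])
E
```

```text
t: 2.85
eef_pos: [0.5606, 0.1229, 0.0371]
eef_rot: [[-0.341, 0.94, -0.0], [0.94, 0.341, 0.001], [0.001, 0.0, -1.0]]
contact_force: [0.9, 0.8, -0.5]
finger_gap: 0.0882
[-0.2941  0.9256 -0.0029  1.8544  0.0049  0.3616  0.0475] [0.5606 0.1229 0.0371]
```

View pics/wrist2.png

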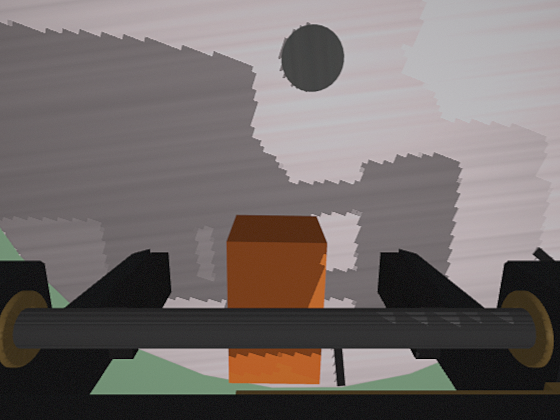

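The block spans columns 228–322, centred (275) between the fingers. I'll close the gripper.

```bash
python3 -m creep '[[[0,0,0,0,0,0,0.4],[0,0,0,0,0,0,0.5],[0,0,0,0,0,0,0.58],[0,0,0,0,0,0,0.65],[0,0,0,0,0,0,0.8],[0,0,0,0,0,0,1],[0,0,0,0,0,0,1],[0,0,0,0,0,0,1]]]' 30
python3 -m creep '[[[0,0,0,0,0,0.01,1],[0,0,0,0,0,0.02,1],[0,0,0,0,0,0.03,1],[0,0,0,0,0,0.035,1],[0,0,0,0,0,0.04,1],[0,0,0,0,0,0.03,1],[0,0,0,0,0,0.02,1],[0,0,0,0,0,0.01,1],[0,0,0,0,0,0,1]]]'
python3 - <<'E'
from h import *
np.set_printoptions(precision=4,suppress=True)
o=env.get_obs(); print(o["joint_pos"],o["eef_pos"])
for n in("wrist","scene","side"):
    c=env.capture(n); cv2.imwrite(f"pics/{n}3.png",c["pixels"])
E
```

```text
t: 3.57
eef_pos: [0.5608, 0.1219, 0.0367]
eef_rot: [[-0.34, 0.941, 0.0], [0.941, 0.34, 0.0], [0.0, 0.0, -1.0]]
contact_force: [-0.3, -0.1, -0.2]
finger_gap: 0.0369
t: 4.32
eef_pos: [0.562, 0.1221, 0.2343]
eef_rot: [[-0.339, 0.941, 0.005], [0.941, 0.339, 0.001], [-0.0, 0.005, -1.0]]
contact_force: [0.3, 0.6, -1.6]
finger_gap: 0.0336
[-0.2969  0.6224  0.0048  1.7362 -0.0038  0.7782  0.0559] [0.562  0.1221 0.2343]
```

View pics/wrist3.png

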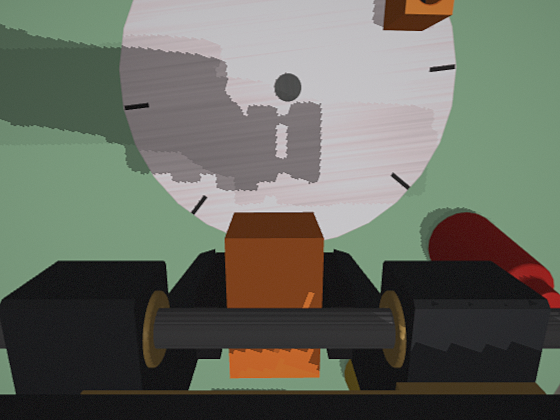

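View pics/scene3.png

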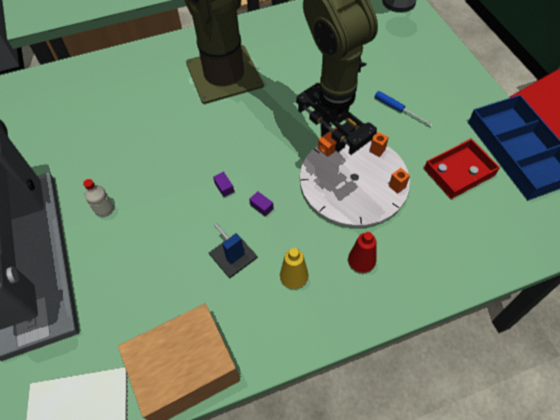

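View pics/side3.png

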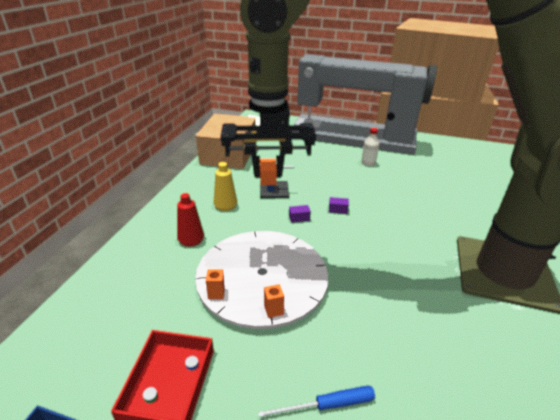

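The spacer is lifted (gap 33.6 mm), both mates are upright and the platter hasn't moved. Next I'll measure the spacer in the tool frame, confirm the bored end close up, and refine the pin pose.

```bash
python3 - <<'E'
from h import *
np.set_printoptions(precision=4,suppress=True)
o=env.get_obs(); c,P=cloud("wrist",obs=o)
m=orange(c); m[:200]=0
T=(P-o["eef_pos"])@o["eef_rot"]
q=T[m]; q=q[~np.isnan(q[:,0])]
print("tool-frame block",np.percentile(q,[1,25,50,75,99],axis=0))
f=q[q[:,0]>np.percentile(q[:,0],99)-.006]; print("end face x", np.median(q[(q[:,2]>-.025)&(q[:,0]>.015)],0), len(f))
for r in range(208,250,4): print(r,T[r,275])
for n in("scene","side"):
    c,P=cloud(n); 
    a=c["pixels"][130:160,312:345] if n=="scene" else c["pixels"][145:205,240:300]
    cv2.imwrite(f"pics/{n}_end3.png",cv2.resize(a,None,fx=12 if n=="scene" else 9,fy=12 if n=="scene" else 9,interpolation=cv2.INTER_CUBIC))
    m=orange(c)&(abs(P[...,0]-.56)<.06)&(abs(P[...,1]-.12)<.06)&(P[...,2]>.2)
    T=(P[m]-o["eef_pos"])@o["eef_rot"]; print(n,m.sum(),np.percentile(T,[2,50,98],axis=0))
# pin in scene : foot centre & pin axis
c,P=cloud("scene")
px=c["pixels"].astype(int)
q=P[215:280,205:262]; p=px[215:280,205:262]
foot=(abs(q[...,2]-.012)<.005)&(p.max(2)<90)
print("foot scene",cv2.minAreaRect((q[foot][:,:2]*1000).astype(np.float32)))
top=(q[...,2]>.096)&(p[...,0]>p[...,2]+40); print("posttop",cv2.minAreaRect((q[top][:,:2]*1000).astype(np.float32)))
c,P=cloud("side"); px=c["pixels"].astype(int)
q=P[150:205,250:305]; p=px[150:205,250:305]
foot=(abs(q[...,2]-.012)<.005)&(p.max(2)<90)
print("foot side",cv2.minAreaRect((q[foot][:,:2]*1000).astype(np.float32)))
E
```

```text
tool-frame block [[-0.0302 -0.0172 -0.0264]
 [-0.0191 -0.0091 -0.0254]
 [ 0.0075 -0.0007 -0.0251]
 [ 0.0166  0.0078 -0.0247]
 [ 0.0251  0.0159 -0.0236]]
end face x [ 0.0199  0.0011 -0.0246] 1700
208 [-0.0222  0.0003  0.2003]
212 [ 0.0256 -0.0003  0.0074]
216 [ 0.0256 -0.0003  0.0012]
220 [ 0.0254 -0.0003 -0.0039]
224 [ 0.0253 -0.0003 -0.0091]
228 [ 0.0254 -0.0003 -0.0146]
232 [ 0.0254 -0.0003 -0.0193]
236 [ 0.0253 -0.0003 -0.0235]
240 [ 0.0245 -0.0003 -0.0252]
244 [ 0.0227 -0.0003 -0.0243]
248 [ 0.0212 -0.0003 -0.0242]
scene 227 [[-0.0346 -0.017  -0.027 ]
 [-0.0256 -0.0028 -0.0232]
 [ 0.0016  0.0165  0.005 ]]
side 365 [[-0.0221 -0.0158 -0.0257]
 [ 0.0219  0.0009 -0.0223]
 [ 0.0262  0.0173  0.0054]]
foot scene ((638.3574829101562, -174.9864959716797), (91.06952667236328, 89.23656463623047), 19.50262451171875)
posttop ((649.0439453125, -170.7141876220703), (21.91329002380371, 44.22110366821289), 19.47942352294922)
foot side ((633.8152465820312, -162.8310546875), (82.12596893310547, 74.25758361816406), 19.508317947387695)
```

View pics/scene_end3.png

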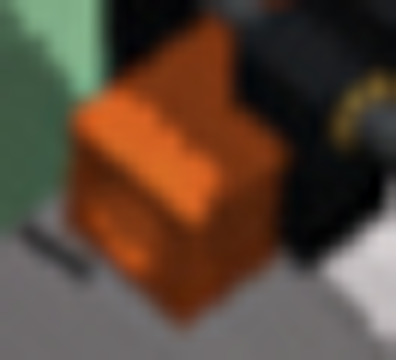

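The enlarged crop shows the round bore mouth in the left face at about (125,230), confirming the bore is at the tool's -x end. In the tool frame the plain end is at x=+25.4 mm, the mouth at about -30.6 mm, and the bore axis about 8 mm above the TCP. The post top measures 21.9x44.2 mm at yaw 19.5°, matching the given sizes. I'll turn the spacer 90° over the stand and measure the pin with the wrist camera.

```bash
python3 -m creep '[[[0,0,6.4,0.0068,-0.0205,0.001,1],[0,0,6.4,0.0068,-0.0205,0.001,1],[0,0,6.4,0.0068,-0.0205,0.001,1],[0,0,6.4,0.0068,-0.0205,0.001,1],[0,0,6.4,0.0068,-0.0205,0.001,1],[0,0,6.4,0.0068,-0.0205,0.001,1],[0,0,6.4,0.0068,-0.0205,0.001,1],[0,0,6.4,0.0068,-0.0205,0.001,1],[0,0,6.4,0.0068,-0.0205,0.001,1],[0,0,6.4,0.0068,-0.0205,0.001,1],[0,0,6.4,0.0068,-0.0205,0.001,1],[0,0,6.4,0.0068,-0.0205,0.001,1],[0,0,6.4,0.0068,-0.0205,0.001,1],[0,0,6.4,0.0068,-0.0205,0.001,1],[0,0,0,0,0,0,1],[0,0,0,0,0,0,1]]]'
python3 - <<'E'
from h import *
np.set_printoptions(precision=4,suppress=True)
o=env.get_obs(); c,P=cloud("wrist",obs=o); print(o["joint_pos"],o["eef_pos"]); print(o["eef_rot"])
np.savez("w4.npz",P=P,px=c["pixels"])
cv2.imwrite("pics/wrist4.png",c["pixels"])
E
```

```text
t: 6.05
eef_pos: [0.6556, -0.1669, 0.2446]
eef_rot: [[-0.944, -0.329, -0.001], [-0.329, 0.944, 0.0], [0.001, 0.001, -1.0]]
contact_force: [-0.8, 0.3, 0.2]
finger_gap: 0.0339
[ 0.4129  0.786  -0.4706  1.3747  0.3741  1.0706  1.7867] [ 0.6556 -0.1669  0.2446]
[[-0.9445 -0.3285 -0.0015]
 [-0.3285  0.9445  0.0003]
 [ 0.0013  0.0007 -1.    ]]
```

View pics/wrist4.png

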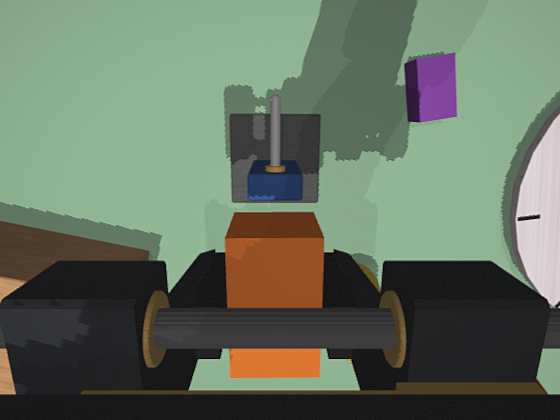

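The pin is clearly seen at column ~276, rows 97–168, with the brass collar and blue post below it at (275,180).

```bash
python3 - <<'E'
from h import *
np.set_printoptions(precision=4,suppress=True)
d=np.load("w4.npz"); P=d["P"]; o=env.get_obs()
q=P[90:166,262:292]; m=(q[...,2]>.07)&(q[...,2]<.096)
pts=q[m]; print(len(pts),np.median(pts[:,2]),pts[:,2].max())
l=cv2.fitLine(pts[:,:2].astype(np.float32),cv2.DIST_HUBER,0,.001,.001).ravel(); dd=l[:2]*np.sign(l[0]); print("yaw",np.degrees(np.arctan2(dd[1],dd[0])))
c0=pts[:,:2].mean(0); s=(pts[:,:2]-c0)@dd; print("tip",c0+dd*s.min(),"root(ish)",c0+dd*s.max(), "len",np.ptp(s))
px=d["px"].astype(int); b=(px[...,0]>px[...,2]+40)&(px[...,0]>px[...,1]+20)&(P[...,2]>.09)
r=cv2.minAreaRect((P[b][:,:2]*1000).astype(np.float32)); print("posttop",r,np.median(P[b][:,2]))
T=(pts-o["eef_pos"])@o["eef_rot"]; print("pin tool y",np.median(T[:,1]),"tool x",T[:,0].min(),T[:,0].max())
# block now in tool frame
c,P=cloud("wrist",obs=o); T=(P-o["eef_pos"])@o["eef_rot"]
m=orange(c)&(T[...,2]<.02)&(abs(T[...,1])<.03); q=T[m]
print(np.percentile(q,[1,50,99],axis=0)); print(T[220,275],T[232,275])
E
```

```text
733 0.08828252602928285 0.09070236358333483
yaw 18.640766
tip [ 0.5798 -0.1917] root(ish) [ 0.6326 -0.1738] len 0.05576354685768783
posttop ((646.1446533203125, -168.10397338867188), (21.242103576660156, 42.399925231933594), 18.975313186645508) 0.0999328769132698
pin tool y -0.0006489024276723358 tool x 0.024472059153663545 0.08022129222038857
[[-0.0306 -0.0151 -0.0263]
 [ 0.0111  0.0014 -0.0248]
 [ 0.0251  0.018   0.0047]]
[ 0.0247  0.0018 -0.0034] [ 0.0248  0.0017 -0.0191]
```

Pin yaw, length and height all agree (tool yaw is 19.2°, pin 18.6–19.5°). The mount calibration seems to jitter between captures, so I'll compare the pin and block within the same pictures.

```bash
python3 - <<'E'
from h import *
np.set_printoptions(precision=4,suppress=True)
R=[]
for k in range(4):
    o=env.get_obs(); c,P=cloud("wrist",obs=o); T=(P-o["eef_pos"])@o["eef_rot"]
    print(k,c["mount"][:3,3],c["cx"],end=" ")
    m=orange(c)&(T[...,2]<.02)&(abs(T[...,1])<.03)
    face=T[216:236,228:320]; xe=np.nanmedian(face[...,0])
    top=T[245:300,200:340][m[245:300,200:340]]; yc=(np.percentile(top[:,1],1)+np.percentile(top[:,1],99))/2; zt=np.median(top[:,2])
    e=T[360:385,228:320][m[360:385,228:320]]; xm=np.percentile(e[:,0],1)
    q=T[90:166,262:292]; pm=(P[90:166,262:292,2]>.07)&(P[90:166,262:292,2]<.096); pt=q[pm]
    yp=np.polyfit(pt[:,0],pt[:,1],1)
    ptop=np.percentile(pt[:,2],10)
    row=[xe,xm,yc,zt,pt[:,0].max(),np.polyval(yp,.08),np.polyval(yp,.03),ptop]; R.append(row); print(np.array(row))
print(np.mean(R,0)); print(o["eef_pos"])
E
```

```text
0 [ 0.0662  0.0013 -0.146 ] 273.95774163640897 [ 0.0248 -0.0314  0.0014 -0.025   0.0803 -0.0013 -0.0016  0.1556]
1 [ 0.0662  0.0013 -0.146 ] 273.95774163640897 [ 0.0248 -0.0315  0.0014 -0.025   0.0811 -0.0019 -0.0021  0.1559]
2 [ 0.0662  0.0013 -0.146 ] 273.95774163640897 [ 0.0248 -0.0314  0.0014 -0.025   0.081  -0.0015 -0.0022  0.1559]
3 [ 0.0662  0.0013 -0.146 ] 273.95774163640897 [ 0.0248 -0.0314  0.0014 -0.025   0.0811 -0.0013 -0.0016  0.1561]
[ 0.0248 -0.0314  0.0014 -0.025   0.0809 -0.0015 -0.0019  0.1559]
[ 0.6559 -0.1634  0.2458]
```

The calibration jitter is sorted: the pin lies 3 mm off the block axis in tool y, and the two estimates of the drop agree (TCP z≈0.077). I'll back off and descend to about 20 mm in front of the tip.

```bash
python3 -m creep '[[[0,0,0,-0.0247,-0.0093,-0.01,1],[0,0,0,-0.0247,-0.0093,-0.01,1],[0,0,0,-0.0247,-0.0093,-0.01,1],[0,0,0,-0.0247,-0.0093,-0.01,1],[0,0,0,-0.0247,-0.0093,-0.01,1],[0,0,0,0,0,-0.022,1],[0,0,0,0,0,-0.024,1],[0,0,0,0,0,-0.024,1],[0,0,0,0,0,-0.024,1],[0,0,0,0,0,-0.024,1],[0,0,0,0,0,0,1],[0,0,0,0,0,0,1],[0,0,0,0,0,0,1]]]'
python3 - <<'E'
from h import *
np.set_printoptions(precision=4,suppress=True)
o=env.get_obs(); print(o["eef_pos"],o["joint_pos"]); print(o["eef_rot"])
for n in("scene","side"):
    c=env.capture(n); cv2.imwrite(f"pics/{n}5.png",c["pixels"])
    # project axis points
    e=o["eef_pos"]; R=o["eef_rot"]
    for nm,p in(("mouth",[-.0312,0,-.008]),("plain",[.025,0,-.008])):
        X=c["R"]@(e+R@np.array(p))+c["t"]; print(n,nm,c["fx"]*X[0]/X[2]+c["cx"],c["fy"]*X[1]/X[2]+c["cy"], e+R@np.array(p))
    a=c["pixels"]; a=a[190:280,180:270] if n=="scene" else a[130:210,250:330]
    cv2.imwrite(f"pics/{n}5c.png",cv2.resize(a,None,fx=6.5,fy=6.5,interpolation=cv2.INTER_CUBIC))
E
```

```text
t: 7.43
eef_pos: [0.5336, -0.2113, 0.079]
eef_rot: [[-0.943, -0.333, 0.002], [-0.333, 0.943, -0.0], [-0.002, -0.001, -1.0]]
contact_force: [0.8, 0.3, -0.3]
finger_gap: 0.0335
[ 0.5336 -0.2113  0.079 ] [ 0.4995  0.8714 -0.3504  1.837   0.5475  0.5284  1.695 ]
[[-0.9428 -0.3335  0.0018]
 [-0.3335  0.9428 -0.0003]
 [-0.0016 -0.0008 -1.    ]]
scene mouth 209.87130170222815 218.4912920086253 [ 0.563  -0.2009  0.087 ]
scene plain 196.83341907346676 203.97714740421637 [ 0.51   -0.2197  0.0869]
side mouth 300.58677745774037 165.8700031220329 [ 0.563  -0.2009  0.087 ]
side plain 319.0655028981719 165.81137820347158 [ 0.51   -0.2197  0.0869]
```

View pics/scene5c.png

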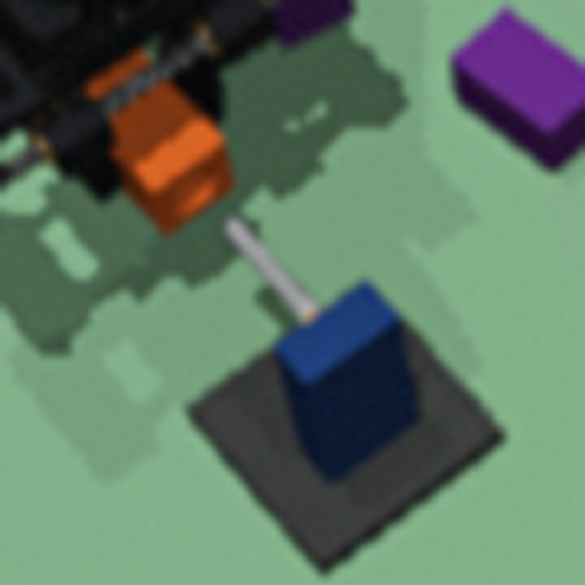

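View pics/side5c.png

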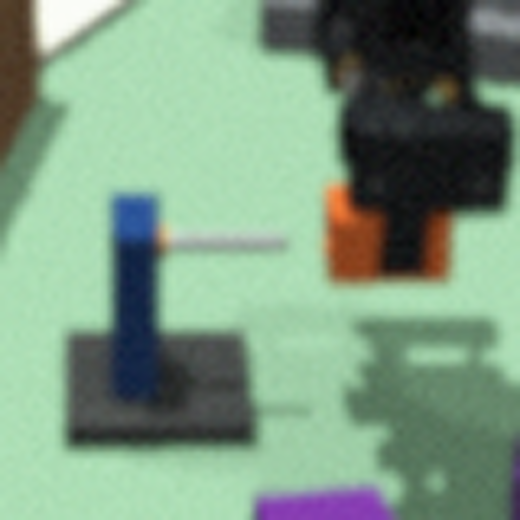

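Both views show the mouth facing the pin with a small gap: in the scene crop the bore is at (205,195) and the tip at (233,222). Now I'll check the offsets numerically, within each camera.

```bash
python3 - <<'E'
from h import *
np.set_printoptions(precision=4,suppress=True)
for k in range(2):
  for n in("scene","side"):
    o=env.get_obs(); c,P=cloud(n)
    T=(P-o["eef_pos"])@o["eef_rot"]
    m=orange(c)&(abs(T).max(-1)<.06)
    q=T[m]; 
    top=q[q[:,2]<np.percentile(q[:,2],5)+.006]
    print(n,"eef",o["eef_pos"],"block",np.percentile(q,[2,98],axis=0).ravel(),"ztop",np.median(top[:,2]),"ytop",np.percentile(top[:,1],[2,98]))
    pm=(abs(P[...,2]-.086)<.012)&(T[...,0]<-.045)&(T[...,0]>-.10)&(abs(T[...,1])<.02)&(~m)
    pt=T[pm]; l=np.polyfit(pt[:,0],pt[:,1],1)
    print("   pin n",len(pt),"xmax",pt[:,0].max(),"y at tip/root",np.polyval(l,-.05),np.polyval(l,-.09),"z",np.percentile(pt[:,2],[5,50,95]))
E
```

```text
scene eef [ 0.5338 -0.2117  0.0794] block [-0.0329 -0.0181 -0.0285  0.0209  0.0149  0.0047] ztop -0.02498138705996455 ytop [-0.0178  0.0147]
   pin n 58 xmax -0.05148508065299192 y at tip/root -1.0352886161132388e-05 -9.788959603081053e-05 z [-0.0126 -0.0081 -0.0033]
side eef [ 0.5337 -0.2119  0.0794] block [-0.0321 -0.0017 -0.0249  0.0165  0.0207  0.0012] ztop -0.02343941012834541 ytop [-0.0055  0.0203]
   pin n 48 xmax -0.05438661188118584 y at tip/root 0.005751351888265091 0.005297312927608615 z [-0.0094 -0.0069 -0.0032]
scene eef [ 0.5335 -0.2119  0.0792] block [-0.0327 -0.0184 -0.0286  0.0224  0.0144  0.0065] ztop -0.02477964889946679 ytop [-0.0183  0.0142]
   pin n 55 xmax -0.05294211942351009 y at tip/root 0.00020748382277101772 -5.5455190574191997e-05 z [-0.0114 -0.0086 -0.004 ]
side eef [ 0.5333 -0.2119  0.0789] block [-0.0323 -0.0023 -0.0253  0.0163  0.0215  0.0006] ztop -0.02375361621948667 ytop [-0.0053  0.0249]
   pin n 44 xmax -0.05474401944232706 y at tip/root 0.005888466987892791 0.004783674489489029 z [-0.0107 -0.0077 -0.0031]
```

The pin sits ~1.2 mm to tool +y of the bore axis and ~2 mm below it, against 6 mm of clearance each side. I'll correct that and move in the first 30 mm.

```bash
python3 -m creep '[[[0,0,0,-0.0004,0.0011,-0.002,1],[0,0,0,0,0,0,1],[0,0,0,0.0028,0.001,0,1],[0,0,0,0.0028,0.001,0,1],[0,0,0,0.0028,0.001,0,1],[0,0,0,0.0028,0.001,0,1],[0,0,0,0.0028,0.001,0,1],[0,0,0,0.0028,0.001,0,1],[0,0,0,0.0028,0.001,0,1],[0,0,0,0.0028,0.001,0,1],[0,0,0,0.0028,0.001,0,1],[0,0,0,0.0028,0.001,0,1],[0,0,0,0,0,0,1]]]'
python3 - <<'E'
from h import *
for n in("scene","side"):
    c=env.capture(n)
    a=c["pixels"]; a=a[190:280,180:270] if n=="scene" else a[130:210,250:330]
    cv2.imwrite(f"pics/{n}6c.png",cv2.resize(a,None,fx=6.5,fy=6.5,interpolation=cv2.INTER_CUBIC))
E
```

```text
t: 8.82
eef_pos: [0.561, -0.2001, 0.0758]
eef_rot: [[-0.943, -0.333, 0.001], [-0.333, 0.943, 0.0], [-0.001, 0.0, -1.0]]
contact_force: [0.6, -0.1, -0.8]
finger_gap: 0.0337
```

View pics/scene6c.png

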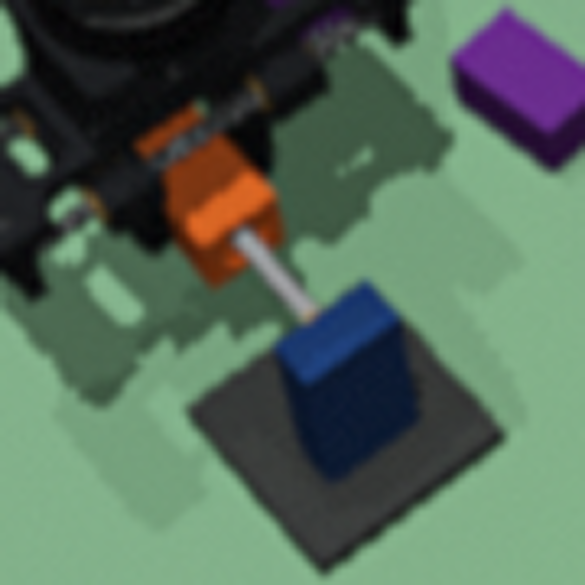

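View pics/side6c.png

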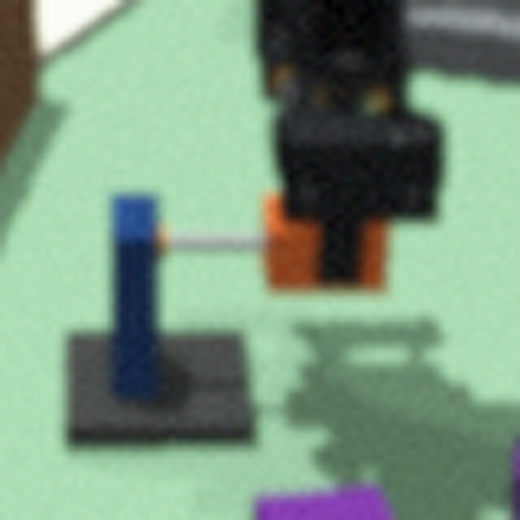

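The pin has entered the bore near its centre (scene crop (242,238), side crop (265,243)), with no contact force. I'll advance another 20 mm.

```bash
python3 -m creep '[[[0,0,0,0.0024,0.0008,0,1],[0,0,0,0.0024,0.0008,0,1],[0,0,0,0.0024,0.0008,0,1],[0,0,0,0.0024,0.0008,0,1],[0,0,0,0.0024,0.0008,0,1],[0,0,0,0.0024,0.0008,0,1],[0,0,0,0.0024,0.0009,0,1],[0,0,0,0.0024,0.0009,0,1],[0,0,0,0,0,0,1],[0,0,0,0,0,0,1]]]'
python3 - <<'E'
from h import *
np.set_printoptions(precision=4,suppress=True)
for k in range(3):
  for n in("scene","side"):
    o=env.get_obs(); c,P=cloud(n)
    u=np.array([.9446,.3283,0]); 
    T=(P-o["eef_pos"])@o["eef_rot"]
    m=orange(c)&(abs(T).max(-1)<.06)
    px=c["pixels"].astype(int); b=(px[...,0]>px[...,2]+40)&(px[...,0]>px[...,1]+20)&(T[...,0]<-.04)&(T[...,0]>-.13)&(abs(T[...,1])<.04)&(P[...,2]>.04)
    mouth=np.percentile(T[m][:,0],2); post=np.percentile(T[b][:,0],98)
    mid=np.median(T[b&(P[...,2]>.096)][:,0]) 
    print(n,o["eef_pos"],o["contact_force"],"mouth",mouth,"post front",post,"top mid",mid,"gap",mouth-post,mouth-mid-.011,"block y",np.percentile(T[m][:,1],[2,98]))
    if k==0:
        a=c["pixels"]; a=a[190:280,180:270] if n=="scene" else a[130:210,250:330]
        cv2.imwrite(f"pics/{n}7c.png",cv2.resize(a,None,fx=6.5,fy=6.5,interpolation=cv2.INTER_CUBIC))
E
```

```text
t: 9.75
eef_pos: [0.5795, -0.1938, 0.0757]
eef_rot: [[-0.943, -0.333, 0.0], [-0.333, 0.943, 0.0], [-0.0, 0.0, -1.0]]
contact_force: [-0.3, 0.2, -0.8]
finger_gap: 0.0339
scene [ 0.5795 -0.1938  0.0757] [-0.3227  0.2035 -0.8288] mouth -0.03262878612945826 post front -0.06271412843463557 top mid -0.07356901542954417 gap 0.030085342305177308 0.029940229300085903 block y [-0.0179  0.0145]
side [ 0.5792 -0.194   0.0757] [-0.0827 -0.5515 -1.2969] mouth -0.030547459132783776 post front -0.06614086711087742 top mid -0.07484537707665587 gap 0.03559340797809365 0.03329791794387209 block y [0.0124 0.0267]
scene [ 0.5792 -0.194   0.0757] [ 0.705   0.5982 -0.1413] mouth -0.03281131955218219 post front -0.06239624811412976 top mid -0.07430635365642713 gap 0.029584928561947575 0.03049503410424494 block y [-0.0182  0.0146]
side [ 0.5791 -0.1941  0.0757] [ 0.4503  0.209  -1.475 ] mouth -0.02814072451597257 post front -0.06625866316077883 top mid -0.07482735749316213 gap 0.03811793864480626 0.03568663297718956 block y [0.0126 0.0217]
scene [ 0.5792 -0.1941  0.0757] [-1.2676 -0.1148  0.1982] mouth -0.032489093982488434 post front -0.06292359105683171 top mid -0.07397006464876958 gap 0.030434497074343272 0.030480970666281148 block y [-0.0183  0.0147]
side [ 0.5792 -0.1941  0.0757] [-0.2865 -0.029  -0.5796] mouth -0.02944670939183703 post front -0.06624937171597625 top mid -0.07480529272126696 gap 0.03680266232413922 0.034358583329429926 block y [0.01   0.0272]
```

View pics/side7c.png

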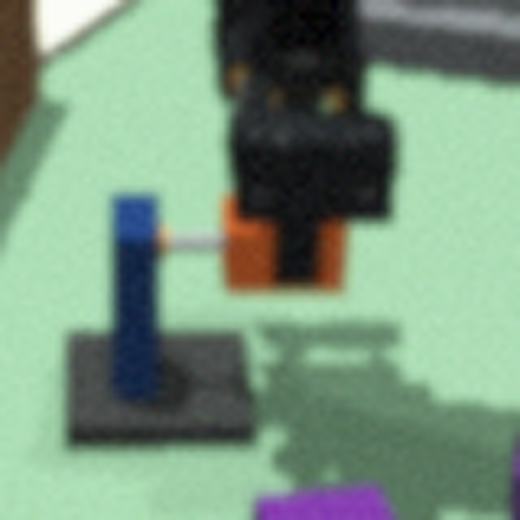

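View pics/scene7c.png

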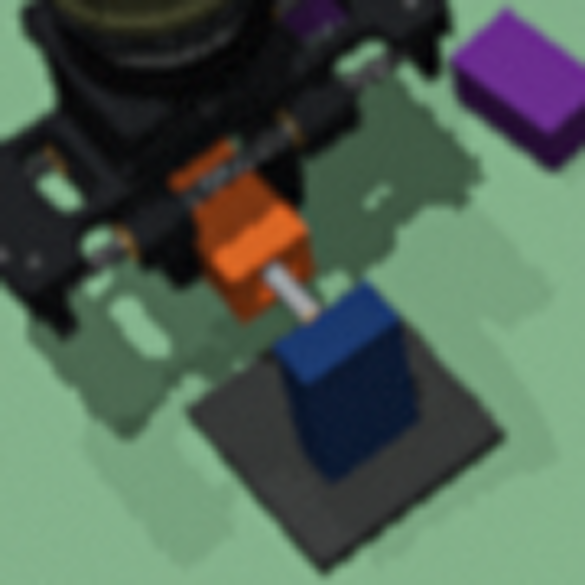

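Estimates put insertion at 29–30 mm (scene camera, and distance travelled), while the side camera says about 26. There's still no contact. I'll creep on in 1 mm rows and watch the force.

```bash
python3 -m creep '[[[0,0,0,0.00095,0.00033,0,1],[0,0,0,0.00095,0.00033,0,1],[0,0,0,0.00095,0.00033,0,1],[0,0,0,0,0,0,1]]]'
python3 - <<'E'
from h import *
o=env.get_obs(); print(o["eef_pos"],o["contact_force"],o["wrist_torque"])
E
```

```text
t: 10.38
eef_pos: [0.5826, -0.1927, 0.0758]
eef_rot: [[-0.943, -0.333, 0.0], [-0.333, 0.943, 0.0], [-0.0, 0.0, -1.0]]
contact_force: [-0.1, -0.3, -0.7]
finger_gap: 0.0337
[ 0.58257588 -0.19273024  0.0757923 ] [-0.06300206 -0.26952458 -0.72874547] [0.04630322 0.02394486 0.00086665]
```

```bash
for i in 1; do python3 -m creep '[[[0,0,0,0.00095,0.00033,0,1],[0,0,0,0,0,0,1]]]' ; done
python3 - <<'E'
from h import *
np.set_printoptions(precision=4,suppress=True)
g=[]
for k in range(3):
    o=env.get_obs(); c,P=cloud("scene"); T=(P-o["eef_pos"])@o["eef_rot"]
    m=orange(c)&(abs(T).max(-1)<.06)
    px=c["pixels"].astype(int); b=(px[...,0]>px[...,2]+40)&(px[...,0]>px[...,1]+20)&(T[...,0]<-.04)&(T[...,0]>-.13)&(abs(T[...,1])<.04)&(P[...,2]>.096)
    r=cv2.minAreaRect((P[b][:,:2]*1000).astype(np.float32)); pc=np.r_[np.array(r[0])/1000,.1]
    t=(pc-o["eef_pos"])@o["eef_rot"]
    face=T[m&(T[...,2]>-.02)&(T[...,0]<-.02)]
    print("post ctr toolx",t[0],"front",t[0]+.011,"mouth p2",np.percentile(T[m][:,0],2),"mouth face med",np.median(face[:,0]),o["eef_pos"],o["contact_force"])
E
```

```text
t: 10.55
eef_pos: [0.5834, -0.1925, 0.0758]
eef_rot: [[-0.943, -0.333, 0.0], [-0.333, 0.943, 0.0], [-0.0, 0.0, -1.0]]
contact_force: [-0.0, 0.1, -1.3]
finger_gap: 0.0335
post ctr toolx -0.06922059077528006 front -0.058220590775280065 mouth p2 -0.032702174818740805 mouth face med -0.030521632324268827 [ 0.5834 -0.1925  0.0758] [-0.023   0.1065 -1.2721]
post ctr toolx -0.0690817659340191 front -0.058081765934019106 mouth p2 -0.032357635481243964 mouth face med -0.030694577024881268 [ 0.5833 -0.1926  0.0757] [-0.5075 -0.3805 -0.807 ]
post ctr toolx -0.06919372126603944 front -0.058193721266039444 mouth p2 -0.03228903273144367 mouth face med -0.03047559832638204 [ 0.5832 -0.1926  0.0757] [-0.4834 -0.1888 -1.7539]
```

Scene says insertion is now 32–33 mm of 36. I'll continue feeling for the floor in 1 mm steps.

```bash
python3 -m creep '[[[0,0,0,0.00095,0.00033,0,1],[0,0,0,0,0,0,1]]]' | egrep "eef_pos|force"; python3 -c "
from h import *
o=env.get_obs();print(o['contact_force'],o['eef_pos'],o['wrist_torque'])"
python3 -m creep '[[[0,0,0,0.00095,0.00033,0,1],[0,0,0,0,0,0,1]]]' | egrep "eef_pos|force"; python3 -c "
from h import *
o=env.get_obs();print(o['contact_force'],o['eef_pos'],o['wrist_torque'])"
```

```text
eef_pos: [0.5843, -0.1922, 0.0758]
contact_force: [-0.1, 0.4, -0.0]
[-0.08606709  0.39298545 -0.0315918 ] [ 0.5843159  -0.19218381  0.07576918] [ 0.05403388 -0.01910653 -0.00012411]
eef_pos: [0.585, -0.192, 0.0757]
contact_force: [-0.1, 0.4, -0.4]
[-0.08582406  0.35390324 -0.4285033 ] [ 0.58499597 -0.1920315   0.0756974 ] [ 0.01428697  0.02156942 -0.01326178]
```

```bash
python3 -m creep '[[[0,0,0,0.00095,0.00033,0,1],[0,0,0,0,0,0,1]]]' | egrep "eef_pos|force"
python3 - <<'E'
from h import *
np.set_printoptions(precision=4,suppress=True)
for n in ("scene","side"):
    o=env.get_obs(); c,P=cloud(n); T=(P-o["eef_pos"])@o["eef_rot"]
    m=orange(c)&(abs(T).max(-1)<.06)
    px=c["pixels"].astype(int); b=(px[...,0]>px[...,2]+40)&(px[...,0]>px[...,1]+20)&(T[...,0]<-.04)&(T[...,0]>-.13)&(abs(T[...,1])<.04)&(P[...,2]>.096)
    r=cv2.minAreaRect((P[b][:,:2]*1000).astype(np.float32)); pc=np.r_[np.array(r[0])/1000,.1]
    t=(pc-o["eef_pos"])@o["eef_rot"]
    print(n,"post ctr toolx",t[0],r,"front",t[0]+.011,"mouth",np.percentile(T[m][:,0],[1,2,5,10]),o["eef_pos"],o["contact_force"])
    a=c["pixels"]; a=a[215:265,205:255] if n=="scene" else a[145:205,255:315]
    cv2.imwrite(f"pics/{n}8c.png",cv2.resize(a,None,fx=10,fy=10,interpolation=cv2.INTER_CUBIC))
E
```

```text
eef_pos: [0.5852, -0.192, 0.0756]
contact_force: [-1.5, -0.6, 0.3]
scene post ctr toolx -0.06717530456769712 ((649.0555419921875, -171.06346130371094), (22.24732208251953, 43.88039016723633), 20.34429168701172) front -0.05617530456769712 mouth [-0.0326 -0.0321 -0.0315 -0.0309] [ 0.5852 -0.192   0.0756] [-1.4881 -0.6188  0.3148]
side post ctr toolx -0.06720488489337278 ((647.7308349609375, -167.131103515625), (15.044729232788086, 45.82696533203125), 18.389118194580078) front -0.05620488489337279 mouth [-0.0284 -0.0276 -0.0274 -0.027 ] [ 0.5852 -0.192   0.0756] [-1.5818 -1.3527  0.1929]
```

View pics/side8c.png

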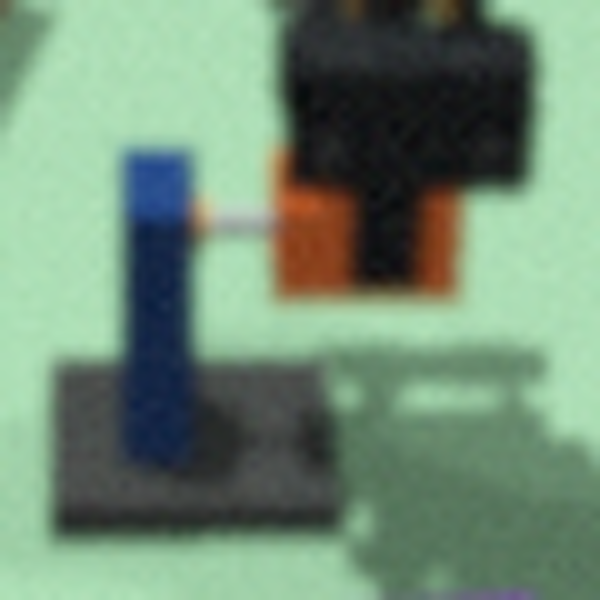

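View pics/scene8c.png

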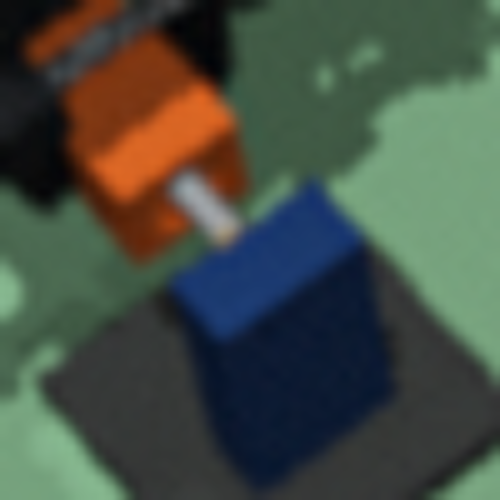

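On this step the TCP moved only 0.2 of the 1 mm commanded, and the force rose along -x. The gap is about 24.5 mm, where 60-36 gives 24, so this looks like the bore floor. I'll hold and read again.

```bash
python3 -m creep '[[[0,0,0,0,0,0,1],[0,0,0,0,0,0,1]]]' | egrep "eef_pos|force"
python3 -m creep '[[[0,0,0,0.0005,0.00017,0,1],[0,0,0,0,0,0,1]]]' | egrep "eef_pos|force|gap"
```

```text
eef_pos: [0.5853, -0.1919, 0.0756]
contact_force: [-3.4, -0.3, 0.6]
eef_pos: [0.5854, -0.1919, 0.0756]
contact_force: [-5.8, -1.2, 0.3]
finger_gap: 0.0332
```

The floor is felt: about 6 N with the TCP stationary, so the pin was at the bottom of the bore. I'll ease off and draw straight back 70 mm.

```bash
python3 -m creep '[[[0,0,0,-0.0019,-0.0007,0,1],[0,0,0,0,0,0,1],[0,0,0,-0.0047,-0.0016,0,1],[0,0,0,-0.0066,-0.0023,0,1],[0,0,0,-0.0066,-0.0023,0,1],[0,0,0,-0.0066,-0.0023,0,1],[0,0,0,-0.0066,-0.0023,0,1],[0,0,0,-0.0066,-0.0023,0,1],[0,0,0,-0.0066,-0.0023,0,1],[0,0,0,-0.0066,-0.0023,0,1],[0,0,0,-0.0066,-0.0023,0,1],[0,0,0,-0.0066,-0.0023,0,1],[0,0,0,0,0,0,1]]]'
python3 - <<'E'
from h import *
np.set_printoptions(precision=4,suppress=True)
o=env.get_obs(); print(o["eef_pos"],o["joint_pos"],o["contact_force"])
for n in("scene","side"):
    c=env.capture(n)
    a=c["pixels"]; a=a[180:270,170:260] if n=="scene" else a[120:210,250:340]
    cv2.imwrite(f"pics/{n}9c.png",cv2.resize(a,None,fx=4,fy=4,interpolation=cv2.INTER_CUBIC))
E
python3 -c "
import cv2,numpy as np
cv2.imwrite('pics/both9.png',np.hstack([cv2.imread('pics/scene9c.png'),cv2.imread('pics/side9c.png')]))"
```

```text
t: 12.72
eef_pos: [0.5184, -0.2155, 0.0756]
eef_rot: [[-0.943, -0.332, -0.002], [-0.332, 0.943, -0.001], [0.003, 0.0, -1.0]]
contact_force: [-0.2, -0.8, -1.4]
finger_gap: 0.0335
[ 0.5184 -0.2155  0.0756] [ 0.5087  0.8668 -0.3383  1.8728  0.5596  0.4995  1.6905] [-0.1538 -0.7872 -1.4065]
```

View pics/both9.png

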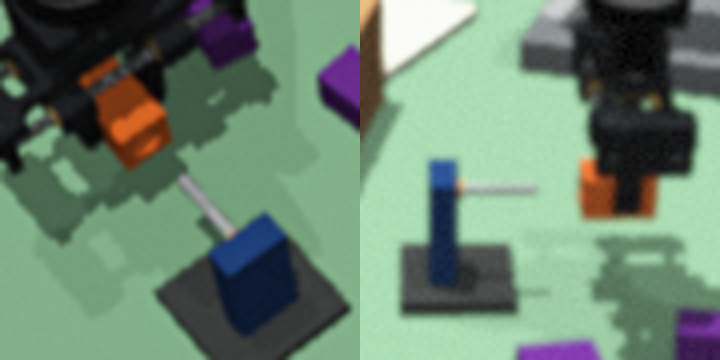

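The spacer is off the pin, the stand is unmoved and the spacer is still held squarely. To turn it over I need to know which wrist directions the arm can reach, so I'll fit a simple kinematic model to the logged joint and pose pairs.

```bash
cat > fk.py <<'E'
import numpy as np
from scipy.spatial.transform import Rotation as Ro
from scipy.optimize import least_squares
D=[([-1.31619794,0.69001418,-0.19452578,1.56635022,0.15727094,0.90244446,-0.21510903],[.13677514,.60920913,.23788981],[[-.9757,.2189,-.0003],[.2189,.9757,-.0018],[-.0001,-.0018,-1]]),
([-0.2825,0.6747,0.001,1.761,0.0007,0.7058,0.0689],[.5658,.1155,.1984],[[-.3439,.939,0],[.939,.3439,-.001],[-.0011,0,-1]]),
([-0.2941,0.9256,-0.0029,1.8544,0.0049,0.3616,0.0475],[.5606,.1229,.0371],[[-.341,.94,0],[.94,.341,.001],[.001,0,-1]]),
([-0.2969,0.6224,0.0048,1.7362,-0.0038,0.7782,0.0559],[.562,.1221,.2343],[[-.339,.941,.005],[.941,.339,.001],[0,.005,-1]]),
([0.4129,0.786,-0.4706,1.3747,0.3741,1.0706,1.7867],[.6556,-.1669,.2446],[[-.9445,-.3285,-.0015],[-.3285,.9445,.0003],[.0013,.0007,-1]]),
([0.4995,0.8714,-0.3504,1.837,0.5475,0.5284,1.695],[.5336,-.2113,.079],[[-.9428,-.3335,.0018],[-.3335,.9428,-.0003],[-.0016,-.0008,-1]]),
([0.5087,0.8668,-0.3383,1.8728,0.5596,0.4995,1.6905],[.5184,-.2155,.0756],[[-.943,-.332,-.002],[-.332,.943,-.001],[.003,0,-1]])]
def fk(q,p,s=(-1,1,-1,1,-1,1,-1)):
    # p: h,L1,L2,L3, offsets
    h,L1,L2,L3,e,off0,off7=p
    R=np.eye(3); x=np.array([0,0,h])
    def r(ax,a): return Ro.from_euler(ax,a).as_matrix()
    R=R@r('z',s[0]*q[0]+off0)@r('y',s[1]*q[1])
    x=x+R@[e,0,L1]; R=R@r('z',s[2]*q[2])@r('y',s[3]*q[3]); x=x+R@[-e,0,L2]
    R=R@r('z',s[4]*q[4])@r('y',s[5]*q[5])@r('z',s[6]*q[6]+off7); x=x+R@[0,0,L3]
    return x,R
def res(p,s):
    o=[]
    for q,x,R in D:
        a,b=fk(q,p,s); o+=list((a-x)*5)+list((b-np.array(R)).ravel())
    return o
def fit():
    best=None
    import itertools
    for s3,s5,s7 in itertools.product((-1,1),repeat=3):
      for s1 in(-1,1):
       for o7 in (0,1.57,3.14,-1.57):
        s=(s1,1,s3,1,s5,1,s7); f=least_squares(res,[.34,.5,.35,.32,0,0,o7],args=(s,))
        if best is None or f.cost<best[0]: best=(f.cost,f.x,s)
    return best
if __name__=="__main__":
    b=fit(); print(b); np.savez("fk.npz",p=b[1],s=b[2])
    for q,x,R in D: a,c=fk(q,b[1],b[2]); print(a-x,abs(c-R).max())
E
python3 fk.py
```

```text
(np.float64(0.00203024673400471), array([ 0.87899522,  0.57659033,  0.34882496,  0.86895252, -0.00741767,
       -0.07657458,  1.4942294 ]), (-1, 1, -1, 1, -1, 1, -1))
[ 0.00116475 -0.00104936 -0.00083522] 0.00014764605577946834
[-0.0025847   0.00084189 -0.00374616] 0.0003108111141184274
[-0.00172795  0.0021311  -0.00328595] 0.000430694249015616
[-0.00042267  0.00185203 -0.00393309] 0.0007509916738957559
[ 0.00072322 -0.0065666   0.00437421] 0.0001153036323742172
[0.0026608  0.00059173 0.00374383] 0.00011644276701741727
[0.00040381 0.00154009 0.00368239] 0.0005196982355918634
```

```bash
cat > plan.py <<'E'
from fk import *
z=np.load("fk.npz"); p=z["p"].copy(); s=z["s"]; p[3]=.35; p[0]=.36
lo=np.array([-3.01,-.46,-1.47,.13,-1,.04,-2.66]); hi=np.array([3.01,2.08,1.51,2.56,4.14,2.09,2.66])
def step(q,xt,Rt):
    f=least_squares(lambda a: np.r_[(fk(a,p,s)[0]-xt)*5,Ro.from_matrix(Rt@fk(a,p,s)[1].T).as_rotvec(),(a-q)*.01],np.clip(q,lo+1e-3,hi-1e-3),bounds=(lo+.03,hi-.03),max_nfev=30)
    a=f.x; x,R=fk(a,p,s); return a,np.linalg.norm(x-xt),np.linalg.norm(Ro.from_matrix(Rt@R.T).as_rotvec())
q0=np.array(D[-1][0]); x0,R0=fk(q0,p,s)
def run(yaw,xf,n=12,verbose=False,n1=8):
    q=q0.copy(); worst=0
    Ry=Ro.from_euler('z',yaw,degrees=True).as_matrix()
    for k in range(1,n1+1):
        R1=Ro.from_euler('z',yaw*k/n1,degrees=True).as_matrix()@R0
        q,e,a=step(q,x0+(xf-x0)*k/n1,R1); worst=max(worst,e,a)
    u=-R1[:,0]; ax=np.cross(u,[0,0,1]); ax/=np.linalg.norm(ax); dq=0
    for k in range(1,n+1):
        Rt=Ro.from_rotvec(ax*np.pi/2*k/n).as_matrix()@R1
        qn,e,a=step(q,xf,Rt); worst=max(worst,e,a); dq=max(dq,abs(qn-q).max()); q=qn
    m=np.minimum(q-lo,hi-q).min()
    return worst,m,q,dq,ax
if __name__=="__main__":
    np.set_printoptions(precision=2,suppress=True)
    for z_ in(.35,.5,.65):
      for xy in((.5,-.2),(.45,-.05),(.45,-.3)):
        for yaw in(-120,-90,-60,-40,0,40,70,100):
            w,m,q,dq,ax=run(yaw,np.array([*xy,z_]))
            if w<.03: print(z_,xy,yaw,"worst %.3f margin %.2f dq %.2f"%(w,m,dq),q)
E
python3 plan.py
```

```text
0.35 (0.5, -0.2) -120 worst 0.000 margin 0.73 dq 0.14 [-0.71  1.12  0.72  1.83  0.89  1.2  -1.04]
0.35 (0.5, -0.2) -90 worst 0.000 margin 0.22 dq 0.29 [-0.75  1.06  0.6   2.34  1.66  1.06 -1.84]
0.35 (0.45, -0.05) -120 worst 0.000 margin 0.59 dq 0.17 [-0.87  1.05  0.5   1.8   0.76  1.5  -1.11]
0.35 (0.45, -0.05) -90 worst 0.000 margin 0.31 dq 0.22 [-1.    0.99  0.38  2.25  1.2   1.25 -1.6 ]
0.35 (0.45, -0.3) -120 worst 0.000 margin 0.53 dq 0.17 [-0.63  1.15  0.85  2.03  1.06  0.92 -1.21]
0.35 (0.45, -0.3) -90 worst 0.015 margin 0.03 dq 0.52 [-0.26  1.03  0.17  2.53  1.83  1.53 -2.08]
0.5 (0.5, -0.2) -120 worst 0.000 margin 0.46 dq 0.13 [-0.51  0.76  0.31  1.78  1.13  1.63 -0.99]
0.5 (0.5, -0.2) -90 worst 0.000 margin 0.29 dq 0.21 [-0.43  0.6   0.04  2.27  1.58  1.54 -1.38]
0.5 (0.45, -0.05) -120 worst 0.000 margin 0.18 dq 0.13 [-0.66  0.76  0.11  1.75  0.96  1.91 -1.09]
0.5 (0.45, -0.05) -90 worst 0.000 margin 0.33 dq 0.16 [-0.68  0.62 -0.14  2.19  1.23  1.76 -1.37]
0.5 (0.45, -0.3) -120 worst 0.000 margin 0.58 dq 0.14 [-0.34  0.7   0.3   1.97  1.28  1.51 -1.12]
0.5 (0.45, -0.3) -90 
[... 260 characters left out ...]
.64 -0.89]
0.65 (0.5, -0.2) -60 worst 0.000 margin 0.13 dq 0.45 [ 0.39  0.09 -0.63  2.43  2.19  1.21 -1.11]
0.65 (0.45, -0.05) -120 worst 0.000 margin 0.03 dq 0.14 [-0.7   0.58  0.17  1.58  1.1   2.06 -0.75]
0.65 (0.45, -0.05) -90 worst 0.000 margin 0.12 dq 0.13 [-0.51  0.37 -0.38  2.    1.33  1.97 -0.94]
0.65 (0.45, -0.05) -60 worst 0.000 margin 0.16 dq 0.28 [-0.    0.16 -0.97  2.4   1.62  1.7  -0.99]
0.65 (0.45, -0.3) -120 worst 0.000 margin 0.36 dq 0.13 [-0.22  0.47  0.09  1.8   1.38  1.73 -0.78]
0.65 (0.45, -0.3) -90 worst 0.000 margin 0.33 dq 0.21 [ 0.08  0.23 -0.31  2.23  1.76  1.5  -0.95]
0.65 (0.45, -0.3) -60 worst 0.006 margin 0.06 dq 1.07 [ 0.36  0.01 -0.06  2.5   2.74  0.98 -1.41]
```

The model (rotations fit to <0.001) says a turn with the tool ending up pointing to -y works with good joint margins. So: lift straight up, yaw -110°, then turn -90° about world x.

```bash
python3 -m creep '[[[0,0,0,0,0,0.035,1],[0,0,0,0,0,0.035,1],[0,0,0,0,0,0.035,1],[0,0,0,0,0,0.035,1],[0,0,-6.9,-0.001,0.001,0.0145,1],[0,0,-6.9,-0.001,0.001,0.0145,1],[0,0,-6.9,-0.001,0.001,0.0145,1],[0,0,-6.9,-0.001,0.001,0.0145,1],[0,0,-6.9,-0.001,0.001,0.0145,1],[0,0,-6.9,-0.001,0.001,0.0145,1],[0,0,-6.9,-0.001,0.001,0.0145,1],[0,0,-6.9,-0.001,0.001,0.0145,1],[0,0,-6.9,-0.001,0.001,0.0145,1],[0,0,-6.9,-0.001,0.001,0.0145,1],[0,0,-6.9,-0.001,0.001,0.0145,1],[0,0,-6.9,-0.001,0.001,0.0145,1],[0,0,-6.9,-0.001,0.001,0.0145,1],[0,0,-6.9,-0.001,0.001,0.0145,1],[0,0,-6.9,-0.001,0.001,0.0145,1],[0,0,-6.9,-0.001,0.001,0.0145,1]]]'
python3 -c "
from h import *
np.set_printoptions(precision=3,suppress=True)
o=env.get_obs();print(o['joint_pos'])"
```

```text
t: 14.48
eef_pos: [0.5047, -0.1977, 0.4485]
eef_rot: [[0.021, 1.0, 0.001], [1.0, -0.021, 0.0], [0.0, 0.001, -1.0]]
contact_force: [1.3, 0.3, -1.4]
finger_gap: 0.0335
[ 0.294  0.38  -0.008  1.472  0.003  1.29   0.264]
```

```bash
python3 -m creep '[[[-6.9,0.14,0,0,0,0,1],[-6.9,0.14,0,0,0,0,1],[-6.9,0.14,0,0,0,0,1],[-6.9,0.14,0,0,0,0,1],[-6.9,0.14,0,0,0,0,1],[-6.9,0.14,0,0,0,0,1]]]'
python3 -c "
from h import *
np.set_printoptions(precision=3,suppress=True)
o=env.get_obs();print(o['joint_pos'])"
```

```text
t: 14.98
eef_pos: [0.5057, -0.197, 0.4487]
eef_rot: [[0.012, 1.0, -0.008], [0.747, -0.014, -0.665], [-0.665, 0.002, -0.747]]
contact_force: [0.3, 0.1, -1.6]
finger_gap: 0.0338
[-0.228  0.386  0.147  1.732  0.72   1.217 -0.429]
```

Turning as modelled: bore direction (-tool x) now has +0.665 in z. I'll finish the turn.

```bash
python3 -m creep '[[[-6.9,0.14,0,0,0,0,1],[-6.9,0.14,0,0,0,0,1],[-6.9,0.14,0,0,0,0,1],[-6.9,0.14,0,0,0,0,1],[-6.9,0.14,0,0,0,0,1],[-6.9,0.14,0,0,0,0,1],[-6.9,0.14,0,0,0,0,1],[0,0,0,0,0,0,1],[0,0,0,0,0,0,1],[0,0,0,0,0,0,1]]]'
python3 - <<'E'
from h import *
np.set_printoptions(precision=3,suppress=True)
o=env.get_obs();print(o['joint_pos'],o['eef_rot'])
for n in("scene","side","wrist"):
    c=env.capture(n); cv2.imwrite(f"pics/{n}10.png",c["pixels"])
    if n!="wrist":
        X=c["R"]@o["eef_pos"]+c["t"]; u,v=int(c["fx"]*X[0]/X[2]+c["cx"]),int(c["fy"]*X[1]/X[2]+c["cy"]); print(n,u,v)
        a=c["pixels"][max(0,v-40):v+40,max(0,u-40):u+40]; cv2.imwrite(f"pics/{n}10c.png",cv2.resize(a,None,fx=5,fy=5,interpolation=cv2.INTER_CUBIC))
E
```

```text
t: 15.82
eef_pos: [0.5047, -0.1986, 0.4484]
eef_rot: [[-0.002, 1.0, -0.021], [0.008, -0.021, -1.0], [-1.0, -0.002, -0.008]]
contact_force: [-0.3, -0.0, -0.3]
finger_gap: 0.0338
[-0.531  0.771  0.338  1.978  1.193  1.485 -1.097] [[-0.002  1.    -0.021]
 [ 0.008 -0.021 -1.   ]
 [-1.    -0.002 -0.008]]
scene 175 98
side 330 39
```

View pics/scene10.png

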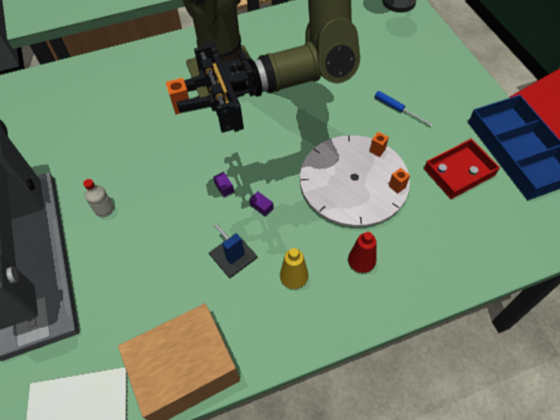

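View pics/side10.png

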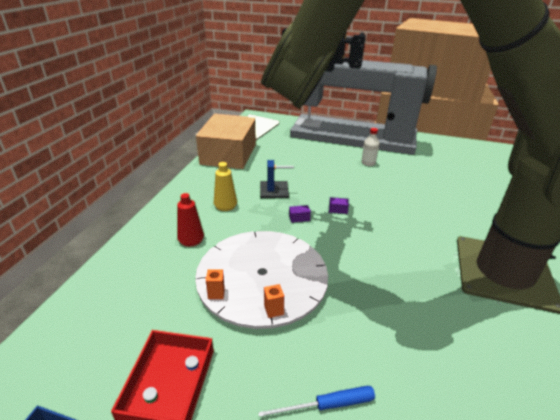

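View pics/scene10c.png

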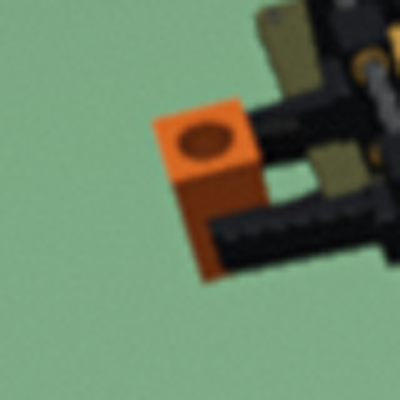

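View pics/wrist10.png

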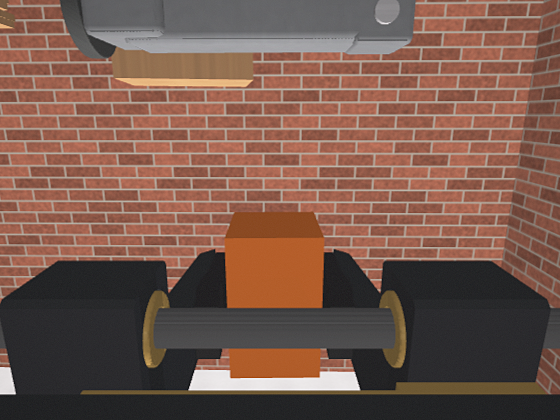

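The scene crop shows the bore facing straight up at (205,140). The wrist view shows the block unchanged in the grip, and the stand, purple blocks, cones, bottle, driver and both mates stand where they were. I'll hold briefly, make a last check and hand in.

```bash
python3 -m creep '[[[0,0,0,0,0,0,1],[0,0,0,0,0,0,1],[0,0,0,0,0,0,1],[0,0,0,0,0,0,1],[0,0,0,0,0,0,1],[0,0,0,0,0,0,1]]]'
python3 - <<'E'
from h import *
np.set_printoptions(precision=4,suppress=True)
o=env.get_obs(); print("qd",abs(o["qd"]).max(),"bore dir",-o["eef_rot"][:,0],o["finger_gap"])
c,P=cloud("scene"); k,l,s,ce=cv2.connectedComponentsWithStats(orange(c).astype(np.uint8))
for i in range(1,k):
    if s[i,4]>=40 and np.nanmedian(P[l==i][:,0])<2: print(ce[i],np.nanmedian(P[l==i],0))
print(env.job_done())
E
```

```text
t: 16.47
eef_pos: [0.5045, -0.1985, 0.4477]
eef_rot: [[-0.004, 1.0, -0.02], [0.005, -0.02, -1.0], [-1.0, -0.004, -0.005]]
contact_force: [0.2, -1.2, -1.3]
finger_gap: 0.0333
qd 0.0032073793448928038 bore dir [ 0.0036 -0.0051  1.    ] 0.03332927728092365
[177.0231  91.329 ] [ 0.5178 -0.1932  0.4753]
[378.6296 142.8519] [0.4925 0.2986 0.0769]
[400.8361 178.0929] [0.6245 0.3006 0.0823]
the job is handed in; nothing more can be done
None
```

The job is done and handed in, at about 16.5 s of the 45 s allowed. I lifted the tipped orange spacer off the turntable and slid its bored end onto the feeler pin. I then drew it straight off and turned it bore-up, holding it at about 0.45 m.

**Pin:** I crept in until I felt the floor of the bore. The reaction was about 6 N, the tool stopped advancing, and the gap from mouth to post was about 24.5 mm (24 expected). That means the pin lightly touched the bottom before I eased off and drew back.

**Last checks:**
- **Spacer:** the bore direction is within about 0.4° of vertical, the grip gap is 33 mm, the arm is still, and nothing is touching it.
- **Bench:** both mates are upright on the platter. The stand, cones, bottle, driver and purple look-alikes look unmoved in the pictures.

**Disagreements:**
- **Insertion depth:** the side camera read it about 4 mm shallower than the scene camera, so I settled it by contact force.
- **Mate positions:** the last colour readings differ from the first by up to about 8 mm and read about 2–7 mm lower. I put this down to shading on the coloured patches, since the pictures show no movement.

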